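Pack out the jig gap until it is snug

TASK

Pack out the gap between the two jaws of the welding jig with spacer packers, one at a time, until it is snug, with only a few millimetres of play left. Choose the two packers that together fill it, and stand each upright on the jig's base plate, long side along the jaws and about centred along them. Leave the third packer where it stands on the table.

Things in the scene. Friction and masses are not known exactly. Their poses are not given: they have to be found in the camera images.
- jig: Steel base plate 110 (x) x 100 (y) x 10 mm, fixed to the table, with two dark jaw blocks. Origin: centre of its underside, z up. The gap between the jaws is centred on it: 54 mm wide in y, open at both x ends, floor 10 mm above the origin. Jaws 70 mm long in x, 20 mm thick, tops 40 mm above the origin, inner top edges bevelled 8 mm at 45 degrees. Turned under 20 degrees from the robot's axes.
- packer_20: Thin packer, loose, aluminium, 0.2 kg, standing upright: body 60 mm long (own x), 20 mm thick (own y), 36 mm high, lower long edges bevelled 4 mm; on its middle a tab 30 mm long in x, 16 mm thick, from 36 to 72 mm high. Grip the tab's 30 mm along x: fingers there stay clear of the jaws and of a neighbour in the gap. Origin: centre of underside, z up.
- packer_28: Middle packer, the same but 28 mm thick in y (tab 24 mm thick). Origin: centre of the underside, x along the 60 mm length, z up.
- packer_40: Thick packer, the same but 40 mm thick in y (tab 36 mm thick). Origin: centre of the underside, x along the 60 mm length, z up. (Obstacles near by: a post clamp 0.28 m high near the table's right edge, 0.4 m ahead; a large fume hood hanging low beyond it, to the right ahead; an angle bracket 0.15 m high close to the left of the robot's base.)

How it is judged (in metres and radians):
On the way, in this order (a step that is already met when the one before it is completed fails the run):
1. one of the two fitting packers stands in the gap on the base plate, let go, while the other is not yet in (((z of packer_20 in the frame of jig between 0.006 and 0.015 m and x of packer_20 in the frame of jig between -0.02 and 0.02 m and y of packer_20 in the frame of jig between -0.027 and 0.027 m and angle between packer_20's own z axis and vertical below 0.175 rad and angle between the x axis of packer_20 and the x axis of jig, either way round below 0.26 rad and contact force between the fingers and packer_20 below 0.1 N and not (z of packer_28 in the frame of jig between 0.006 and 0.015 m and x of packer_28 in the frame of jig between -0.02 and 0.02 m and y of packer_28 in the frame of jig between -0.027 and 0.027 m and angle between packer_28's own z axis and vertical below 0.175 rad and angle between the x axis of packer_28 and the x axis of jig, either way round below 0.26 rad)) or (z of packer_28 in the frame of jig between 0.006 and 0.015 m and x of packer_28 in the frame of jig between -0.02 and 0.02 m and y of packer_28 in the frame of jig between -0.027 and 0.027 m and angle between packer_28's own z axis and vertical below 0.175 rad and angle between the x axis of packer_28 and the x axis of jig, either way round below 0.26 rad and contact force between the fingers and packer_28 below 0.1 N and not (z of packer_20 in the frame of jig between 0.006 and 0.015 m and x of packer_20 in the frame of jig between -0.02 and 0.02 m and y of packer_20 in the frame of jig between -0.027 and 0.027 m and angle between packer_20's own z axis and vertical below 0.175 rad and angle between the x axis of packer_20 and the x axis of jig, either way round below 0.26 rad)))), for 0.2 s.
2. the second packer stands in the gap beside it (z of packer_20 in the frame of jig between 0.006 and 0.015 m and x of packer_20 in the frame of jig between -0.02 and 0.02 m and y of packer_20 in the frame of jig between -0.027 and 0.027 m and angle between each of packer_20, packer_28's own z axis and vertical below 0.175 rad and angle between the x axis of each of packer_20, packer_28 and the x axis of jig, either way round below 0.26 rad and z of packer_28 in the frame of jig between 0.006 and 0.015 m and x of packer_28 in the frame of jig between -0.02 and 0.02 m and y of packer_28 in the frame of jig between -0.027 and 0.027 m), for 0.2 s.
At the end, for the whole second after the job is handed in: The 20 mm and the 28 mm packer both stand at rest in the gap between the jaws: undersides on the base plate (within 5 mm), within 20 mm of the middle of the jaws along the jig's x, upright within 10 degrees and along the jaws within 15 degrees. The 40 mm packer is within 30 mm of where it stood (all of step 2 and linear speed of each of packer_20, packer_28 below 0.02 m/s and distance of packer_40 from where it was at the start of the episode below 0.03 m); the robot touches nothing.
It fails at once if the third (40 mm) packer is knocked over (angle between packer_40's own z axis and vertical above 0.5 rad).
It also fails if it takes over 64 s, if anything falls off the work surface, if the arm or the gripper's body presses on something with over 40 N, if the wrist force passes 120 N, or if a joint passes its speed limit or range.

ROBOT

A 7-joint arm with a two-finger parallel gripper is mounted at the origin on the work surface; the furniture and walls round the work are solid. World frame = base frame: x ahead of the robot, y to its left, z up, the work surface at z = 0. Lengths are in m, angles in degrees, forces in N, time in s.
With the tool pointing down it reaches from about 0.4 to 0.875 m from the base axis. Payload 6.5 kg.
Tool frame: the origin (TCP) lies on the front face of the gripper's body, between the roots of the fingers; the fingertips stand 73 mm ahead of it and the grasp point (between the pads) lies 54 mm ahead of it; z points along the fingers, y is the line along which they close (so a half turn about z gives the same grasp; the last joint's range is limited). The gripper opens to 85 mm and grips with 20 to 120 N. Pads are 22 mm wide; open, the fingers measure 114 mm over their backs; the gripper's body (76 mm by 85 mm) begins 54 mm behind the grasp point. The pads swing forward as they close: fully open they stand 13 mm farther back than shut.
Start: joints at [64.618, 30.733, -0.252, 88.115, 0.149, 61.152, -4.079], TCP at [0.239, -0.604, 0.304] pointing down, gripper open.
Joint ranges: [-154.64, 154.64], [-21.42, 123.67], [-72.66, 72.17], [13.99, 137.28], [-74.86, 254.86], [10.95, 109.41], [-158.01, 158.01]. Speed limits (degrees/s): [136.94, 136.94, 180, 180, 180, 180, 180].

INTERFACE

Orientations are given as a 3x3 rotation matrix whose columns are the frame's x, y, z axes.
In Python, from workcell import bot gives the robot as it stands. The module is installed in compiled form; this text tells all that it offers.
- The arm moves only by the shell command python3 -m handwheel 'ROWS' [OPENING] [FORCE]. ROWS is JSON, a list of rows, each a list of 2 entries, a list of its own where there are three numbers: the shift along the tool's x, y, z in mm, then the turn, a rotation vector about the tool's x, y, z in rad. A call has 1 to 20 rows; each row shifts and turns the commanded pose from where the row before left it, along the tool's axes as they then stand; what a row does not reach is not made up. A row lasts 1/8 s, in which the tool goes at most 62.5 mm and 10.7 degrees, less where a joint would pass 70% of its speed; a pose out of reach is approached as far as the arm can. A call with a gripper value outside its range is refused whole. OPENING is the opening in per cent of the stroke, from 0 (shut) to 100 (fully open), set as the call begins (- or left out, the last holds). The fingers move at their own pace and stop on an object; FORCE is the grip in N (left out, the last holds). Time passes only in rows, so rows that do not move let the fingers close. It gives the time, the measured TCP pose, the force, the opening and the grip force at its end, in the units of the state.
- bot.get_obs(): the state, without advancing time (a new reading comes with each control period).
- bot.grab_frame(name): name is "side" or "top"; returns a dict with "image" (420x560x3 uint8, red, green, blue), "depth" (420x560 float32, m along the optical axis (not along the pixel's ray), 0 where there is no reading), "fx", "fy", "cx", "cy" (pixels), "pose" (4x4, takes a point from camera to world coordinates). Camera axes: x right, y down, z forward; pixel columns grow to the right and rows downward; lengths in m; the calibration is good to about 2 mm. A picture is of the moment at which its call begins.
- bot.hand_in(): hands the job in; it is judged then, once.
The state is a dict: "clock": time; "q": joint angles; "qvel": joint speeds; "joint_torque": joint torques, N m; "ee_pos": TCP position; "ee_rot": TCP orientation; "wrist_force": force on the tool from outside, world axes, zero at the start; "moment": the same for the moment, N m; "gripper_width": opening from 0.0 (shut) to 1.0 (fully open); "finger_force": force on a finger pad.
Only numpy, scipy, OpenCV 4.12 (cv2) and the standard library are available. Lean on these libraries where they do the work, as an engineer would, in place of code of your own. Each camera call takes 0.05 s, during which the arm holds its last target. There are 200 camera calls.

## Working session

There is one attempt and no reset: what is moved stays moved. The work goes in short steps, Python scripts to look and compute and a shell command to move; the robot and the scene stay as the last step left them, time stands still between calls to the robot, and variables do not carry over. Pictures are saved under pics/ and viewed, at most 10 in all, crops included, and the job is handed in when it is done.

```bash
mkdir -p pics; python3 - <<'E'
from workcell import bot
import cv2,numpy as np
o=bot.get_obs()
print(o['clock'],np.round(o['ee_pos'],4),np.round(o['ee_rot'],3).tolist(),o['gripper_width'])
for n in ('side','top'):
    f=bot.grab_frame(n); np.savez(f'{n}0.npz',**f)
    cv2.imwrite(f'pics/{n}0.png',f['image'][:,:,::-1])
    print(n,f['fx'],f['cx'],f['cy'],np.round(f['pose'],3).tolist())
E
```

```text
0.0 [ 0.239  -0.6039  0.303 ] [[0.93, 0.368, -0.001], [0.368, -0.93, 0.002], [-0.0, -0.002, -1.0]] 0.9997510734795556
side 434.6805655345476 275.6755716273418 214.78128771841864 [[0.999, -0.029, 0.012, 0.479], [-0.029, -0.662, 0.749, -0.638], [-0.014, -0.749, -0.663, 0.625], [0.0, 0.0, 0.0, 1.0]]
top 470.78869848998954 278.0955920184573 207.01021232188637 [[-0.009, -0.991, 0.131, 0.376], [-1.0, 0.01, 0.01, -0.004], [-0.011, -0.131, -0.991, 0.882], [0.0, 0.0, 0.0, 1.0]]
```

View pics/top0.png

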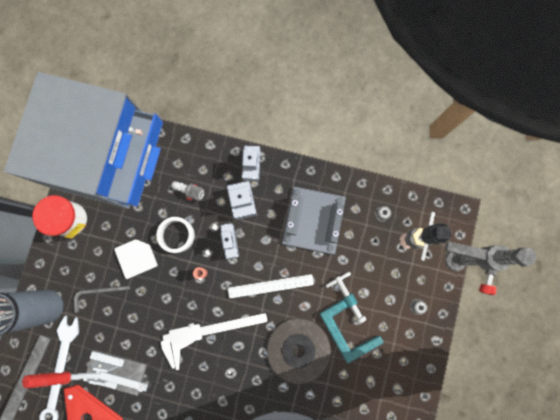

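View pics/side0.png

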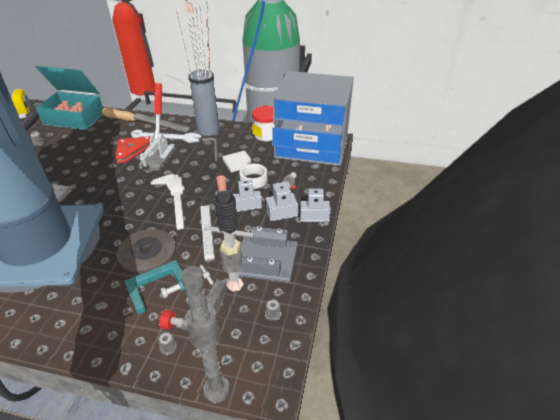

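Top view: three packers at about (251,161), (241,199) and (229,240), with the jig at (314,220). The side view shows the same three at (315,208), (282,205) and (248,197), and the jig at (265,252). Next I measure them from depth.

```bash
cat > h.py <<'E'
import numpy as np,cv2
def cloud(f):
    v,u=np.mgrid[0:420,0:560]; d=f['depth']
    p=np.stack([(u-f['cx'])/f['fx']*d,(v-f['cy'])/f['fy']*d,d],-1)
    T=f['pose']; w=p@T[:3,:3].T+T[:3,3]; w[d==0]=np.nan
    return w
def blobs(w,box,zlo,zhi,amin=25):
    u0,u1,v0,v1=box
    m=np.zeros(w.shape[:2],np.uint8)
    z=w[v0:v1,u0:u1,2]; m[v0:v1,u0:u1]=(z>zlo)&(z<zhi)
    n,l,s,c=cv2.connectedComponentsWithStats(m,connectivity=4)
    for i in range(1,n):
        if s[i,4]<amin: continue
        P=w[l==i]; r=cv2.minAreaRect((P[:,:2]*1000).astype(np.float32))
        (cx,cy),(a,b),t=r
        if a<b: a,b,t=b,a,t+90
        print('px',c[i].round().astype(int),s[i,4],'rect c',round(cx,1),round(cy,1),'size',round(a,1),round(b,1),'long ang',round((t+90)%180-90,1),'z',P[:,2].mean().round(4),'mean',(P[:,:2].mean(0)*1000).round(1))
E
python3 - <<'E'
from h import *
for n,b in (('top',(200,360,130,270)),('side',(225,340,170,285))):
    f=dict(np.load(n+'0.npz')); w=cloud(f)
    print(n,'table z',np.nanmedian(w[b[2]:b[3],b[0]:b[1],2]))
    for lo,hi in ((.06,.09),(.024,.047),(.005,.06)): print(lo);blobs(w,b,lo,hi)
f=dict(np.load('top0.npz'))
cv2.imwrite('pics/crop0.png',cv2.resize(f['image'][130:270,200:360,::-1],None,fx=5,fy=5,interpolation=cv2.INTER_CUBIC)[:600])
E
```

```text
top table z -0.0012940274908255778
0.06
px [250 159] 252 rect c 570.2 53.6 size 29.6 24.5 long ang -1.4 z 0.0706 mean [569.5  53.4]
px [240 197] 369 rect c 501.8 71.5 size 36.8 30.4 long ang -77.8 z 0.0709 mean [501.   71.1]
px [227 240] 173 rect c 426.7 93.1 size 29.8 16.5 long ang 10.4 z 0.0707 mean [426.5  93. ]
0.024
px [252 167] 254 rect c 570.6 53.8 size 60.5 27.9 long ang -3.4 z 0.0354 mean [561.8  52.2]
px [241 188] 126 rect c 511.7 73.6 size 40.0 39.7 long ang -77.6 z 0.0355 mean [523.8  72.1]
px [295 215] 428 rect c 473.0 -25.3 size 69.9 19.6 long ang -11.9 z 0.0381 mean [472.5 -25.1]
px [244 211] 223 rect c 480.4 66.8 size 40.2 17.1 long ang -76.8 z 0.0355 mean [480.2  66.4]
px [335 223] 463 rect c 457.5 -97.5 size 69.8 20.1 long ang -11.9 z 0.0377 mean [456.9 -97. ]
px [230 242] 223 rect c 426.8 93.7 size 60.0 20.1 long ang 10.3 z 0.0353 mean [425.5  91.4]
0.005
px [247 188] 730 rect c 534.8 68.7 size 134.2 53.3 long ang -3.9 z 0.0342 mean [523.3  60.7]
px [314 221] 3136 rect c 465.4 -61.4 size 110.1 100.0 long ang -12.0 z 0.0177 mean [463.7 -60.8]
px [201 193] 43 rect c 
[... 995 characters left out ...]
g ang -11.8 z 0.0366 mean [474.8 -29.7]
px [261 263] 440 rect c 458.6 -99.3 size 70.0 20.9 long ang -12.4 z 0.0366 mean [ 458.6 -104.9]
0.005
px [254 177] 265 rect c 441.4 192.5 size 62.4 60.9 long ang 65.1 z 0.0177 mean [443.7 184.9]
px [290 179] 131 rect c 525.4 172.3 size 60.1 26.6 long ang 64.2 z 0.0231 mean [525.3 164.8]
px [248 199] 475 rect c 429.2 91.8 size 56.7 22.6 long ang 10.2 z 0.0308 mean [430.6  85.7]
px [281 207] 652 rect c 502.7 70.9 size 60.9 46.0 long ang 12.1 z 0.0311 mean [502.1  57.2]
px [314 210] 592 rect c 571.4 51.3 size 60.8 31.1 long ang -4.9 z 0.0305 mean [570.3  43.5]
px [268 254] 2454 rect c 466.5 -62.4 size 109.6 103.2 long ang -11.7 z 0.0213 mean [471.4 -66.8]
```

View pics/crop0.png

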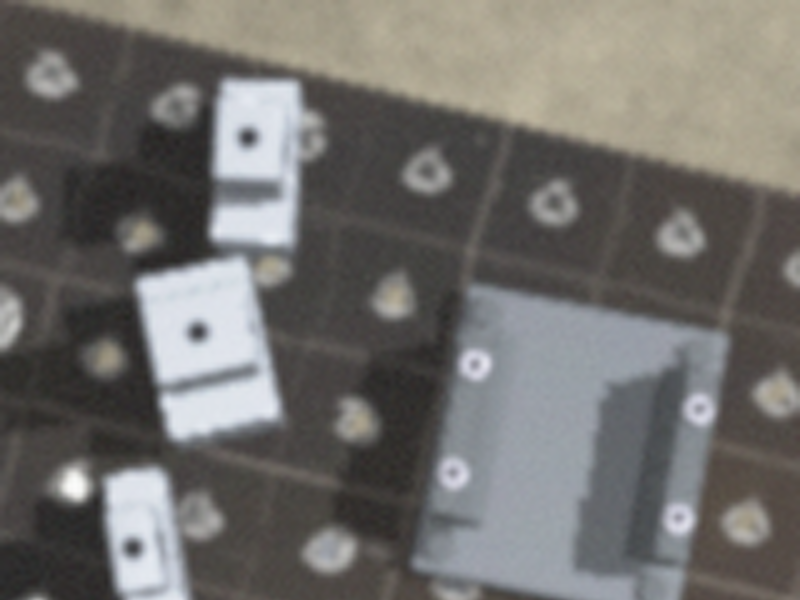

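The crop shows the 28 at top, the 40 in the middle and the 20 at bottom left, with the jig gap clear. Next I map the post and hood for the transit.

```bash
python3 - <<'E'
from h import *
W=np.concatenate([cloud(dict(np.load(n+'0.npz'))).reshape(-1,3) for n in('top','side')])
W=W[np.isfinite(W[:,0])]
xs=np.arange(.1,.8,.05);ys=np.arange(-.8,.2,.05)
print('max z cm; cols y',ys.round(2).tolist())
for x in xs:
    r=[]
    for y in ys:
        m=(W[:,0]>=x)&(W[:,0]<x+.05)&(W[:,1]>=y)&(W[:,1]<y+.05)
        r.append('%4d'%round(100*W[m,2].max()) if m.any() else '   .')
    print('%.2f'%x,''.join(r))
for a,b in((.1,.2),(.2,.35)):
    P=W[(W[:,2]>a)&(W[:,2]<b)&(W[:,0]>.25)&(W[:,0]<.55)&(W[:,1]<-.2)&(W[:,1]>-.6)]; print(a,len(P),P.min(0),P.max(0))
P=W[(W[:,2]>.12)&(W[:,0]>.5)&(W[:,1]<-.1)];print('hood',P.min(0),P.max(0))
E
```

```text
max z cm; cols y [-0.8, -0.75, -0.7, -0.65, -0.6, -0.55, -0.5, -0.45, -0.4, -0.35, -0.3, -0.25, -0.2, -0.15, -0.1, -0.05, 0.0, 0.05, 0.1, 0.15]
0.10  -84 -84 -84 -84   .   . -85 -85   .   .   0   0   0   1   1   2   2   2   1   0
0.15  -84 -84 -84 -84   .   .   . -85 -85 -84   0   0   0   0   1   1   1   0   0   1
0.20  -84 -84 -84 -84   .   .   .   .   .   0   0   0   2   2   2   2   1   0   0   1
0.25  -84 -84 -84 -84   .   .   .   . -84   0   3   3   2   2   2   2   1   1   1   1
0.30  -84 -84 -84   .   . -84 -85 -85   .  18  17   3   0   2   2   1   1   1   0   1
0.35  -84 -84 -84   .   .   .   . -85   0  27  18  22  22   2   2   1   1   4   5   5
0.40    . -84   .   .   .   .   .   .   0  27  18  28  28   5   5   4   0   8   7   3
0.45  -84 -84 -84   .   .   .   .   .   0   0   0  22   3   5   4   5   7   8   4   3
0.50  -84 -84   .   .   .  34  34  33  31  29   0   0   0   2   1   4   4   8   3   3
0.55  -84 -84   .   .   .  42  42  41  40  37  31   0   0   0   0   0   8   8   0   0
0.60  -84 -84 -84 -85  42  45  47  47  46  43  38  31   .   .   .   0   4   4   0   1
0.65  -84 -84 -84 -84 -84 -84 -84  48  48  48  43  37  30   .   . -84 -84 -84 -84   0
0.70  -84 -84 -84 -84 -84 -84 -84 -84 -84  48 -84  34  31  24   .   .   .   .   . -84
0.75  -84 -84 -84 -84 -84 -84 -84 -84 -84 -84 -84 -84  26  24   .   .   .   .   .   .
0.1 4265 [ 0.334209   -0.34194309  0.10003306] [ 0.43524856 -0.20004715  0.19991125]
0.2 8566 [ 0.37683883 -0.51714238  0.20002434] [ 0.5499989  -0.20000411  0.33951976]
hood [ 0.52374118 -0.5545818   0.22694036] [ 0.77099169 -0.14199804  0.4794183 ]
```

```bash
python3 -m handwheel '[[[0,0,-50],[0,0,0]],[[0,-40,-40],[0,0,0]],[[0,-50,-30],[0,0,0]],[[0,-50,0],[0,0,0]],[[0,-50,0],[0,0,0]],[[58,-4,0],[0,0,-0.131]],[[0,0,0],[0,0,0]]]' 50 40; python3 -c "
from workcell import bot;print(bot.get_obs()['q'])"
```

```text
clock: 0.98
ee_pos: [0.225, -0.4002, 0.424]
ee_rot: [[0.87, 0.493, 0.002], [0.493, -0.87, 0.0], [0.002, 0.0, -1.0]]
wrist_force: [-0.3, -0.9, 0.2]
gripper_width: 0.499
finger_force: 0.0
[ 60.03200631   5.01734252  -5.29927162 106.56303028   0.40553264
  68.41270538  -5.84588847]
```

```bash
python3 -m handwheel '[[[58,-4,0],[0,0,-0.131]],[[58,-4,0],[0,0,-0.131]],[[58,-4,0],[0,0,-0.131]],[[58,-4,0],[0,0,-0.131]],[[58,-4,0],[0,0,-0.131]],[[58,-4,0],[0,0,-0.131]],[[58,-4,0],[0,0,-0.131]],[[40,30,0],[0,0,-0.08]],[[0,0,0],[0,0,0]]]'; python3 -c "
from workcell import bot;print(bot.get_obs()['q'])"
```

```text
clock: 2.1
ee_pos: [0.481, -0.0404, 0.4236]
ee_rot: [[0.06, 0.998, 0.0], [0.998, -0.06, 0.002], [0.002, 0.0, -1.0]]
wrist_force: [0.1, -0.2, -0.1]
gripper_width: 0.5
finger_force: 0.0
[ 28.53221234   9.85117471 -32.70307646 102.39597252   5.54644407
  69.35300862  -9.2023524 ]
```

```bash
python3 -m handwheel '[[[33,28,45],[0,0,0]],[[33,28,45],[0,0,0]],[[33,28,45],[0,0,0]],[[0,0,60],[0,0,0]],[[0,0,60],[0,0,0]],[[0,0,0],[0,0,0]],[[0,0,0],[0,0,0]]]'
```

```text
clock: 2.98
ee_pos: [0.571, 0.0495, 0.1708]
ee_rot: [[0.067, 0.998, 0.002], [0.998, -0.067, -0.0], [0.0, 0.002, -1.0]]
wrist_force: [0.1, 0.1, 0.4]
gripper_width: 0.5
finger_force: 0.0
```

```bash
python3 -m handwheel '[[[3.5,0,18],[0,0,0]],[[0,0,20],[0,0,0]],[[0,0,17],[0,0,0]],[[0,0,0],[0,0,0]]]' && python3 -m handwheel '[[[0,0,0],[0,0,0]],[[0,0,0],[0,0,0]],[[0,0,0],[0,0,0]],[[0,0,0],[0,0,0]],[[0,0,0],[0,0,0]],[[0,0,0],[0,0,0]]]' 0 60
```

```text
clock: 3.48
ee_pos: [0.569, 0.0533, 0.1122]
ee_rot: [[0.066, 0.998, -0.003], [0.998, -0.066, -0.001], [-0.001, -0.003, -1.0]]
wrist_force: [0.0, 0.1, 0.3]
gripper_width: 0.499
finger_force: 0.0
clock: 4.22
ee_pos: [0.5701, 0.0535, 0.1139]
ee_rot: [[0.066, 0.998, -0.0], [0.998, -0.066, -0.0], [-0.0, -0.0, -1.0]]
wrist_force: [0.3, 0.7, -1.0]
gripper_width: 0.34
finger_force: 59.3
```

```bash
python3 -m handwheel '[[[0,0,-30],[0,0,0]],[[0,0,-50],[0,0,0]],[[0,0,-20],[0,0,0]],[[0,0,0],[0,0,0.143]],[[-49,-26,0],[0,0,0]],[[-49,-26,0],[0,0,0]],[[-48,-26,0],[0,0,0]],[[0,0,0],[0,0,0]],[[0,0,0],[0,0,0]]]'
python3 - <<'E'
from workcell import bot
import numpy as np
from h import *
o=bot.get_obs();print(o['gripper_width'],o['finger_force'])
p=o['ee_pos'];R=np.array(o['ee_rot']);print('yaw',np.degrees(np.arctan2(R[1,1],R[0,1])),'tool err mm',R.T@(np.array([.463,-.0733,p[2]])-p)*1000)
im=[]
for n in('top','side'):
    f=bot.grab_frame(n);np.savez(n+'1.npz',**f);im.append(f['image'][130:310,180:380,::-1])
cv2.imwrite('pics/c1.png',cv2.resize(np.hstack(im),None,fx=2,fy=2))
E
```

```text
clock: 5.35
ee_pos: [0.4638, -0.0728, 0.2138]
ee_rot: [[0.208, 0.978, 0.0], [0.978, -0.208, 0.0], [0.001, 0.0, -1.0]]
wrist_force: [1.2, 0.4, -1.5]
gripper_width: 0.341
finger_force: 60.4
0.3414762832839791 60.43917417526245
yaw -11.9841149595457 tool err mm [-6.12247935e-01 -6.72666338e-01 -5.36013420e-04]
```

View pics/c1.png

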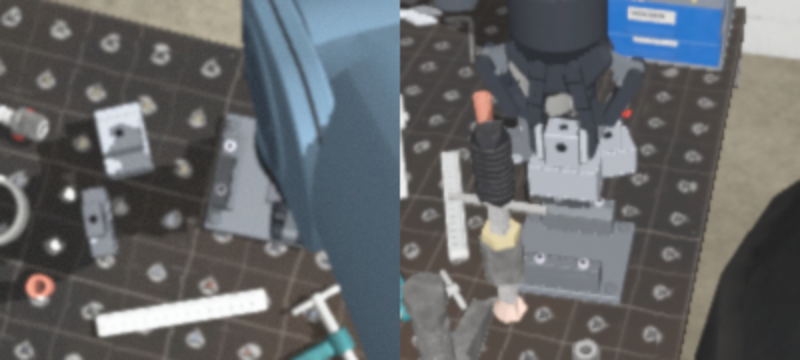

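The packer hangs upright in the fingers over the jig (crop right, about (565,165)). I'm lowering it now.

```bash
python3 -m handwheel '[[[-0.5,0,40],[0,0,0]],[[0,0,20],[0,0,0]],[[0,0,10],[0,0,0]],[[0,0,10],[0,0,0]],[[0,0,6],[0,0,0]],[[0,0,3],[0,0,0]],[[0,0,0],[0,0,0]]]'
```

```text
clock: 6.32
ee_pos: [0.4635, -0.0737, 0.125]
ee_rot: [[0.208, 0.978, 0.0], [0.978, -0.208, -0.0], [-0.0, 0.0, -1.0]]
wrist_force: [-1.3, 0.1, -2.3]
gripper_width: 0.345
finger_force: 60.2
```

```bash
python3 -m handwheel '[[[-1,0,1],[0,0,0]],[[0,0,0],[0,0,0]]]'; python3 -m handwheel '[[[-1,0,0],[0,0,0]],[[0,0,0],[0,0,0]]]'
```

```text
clock: 6.58
ee_pos: [0.4634, -0.0747, 0.1241]
ee_rot: [[0.208, 0.978, 0.0], [0.978, -0.208, -0.0], [0.0, 0.0, -1.0]]
wrist_force: [0.7, 0.3, -2.5]
gripper_width: 0.346
finger_force: 60.4
clock: 6.82
ee_pos: [0.4633, -0.0749, 0.1241]
ee_rot: [[0.207, 0.978, 0.001], [0.978, -0.207, 0.001], [0.001, 0.001, -1.0]]
wrist_force: [0.6, 3.9, -0.2]
gripper_width: 0.34
finger_force: 60.5
```

```bash
python3 -m handwheel '[[[1,0,0],[0,0,0]],[[0,0,0],[0,0,0]],[[0,0,0],[0,0,0]],[[0,0,-20],[0,0,0]],[[0,0,-50],[0,0,0]],[[0,0,-30],[0,0,0]],[[52,-23.5,0],[0,0,0]],[[52,-23.5,0],[0,0,0]],[[53,-23.5,0],[0,0,0]],[[0,0,0],[0,0,-0.13]],[[0,0,20],[0,0,-0.13]],[[0,0,30],[0,0,-0.13]],[[0,0,0],[0,0,0]],[[0,0,0],[0,0,0]]]' 50
python3 - <<'E'
from workcell import bot
from h import *
o=bot.get_obs()
p=o['ee_pos'];R=np.array(o['ee_rot']);print('yaw',np.degrees(np.arctan2(R[1,1],R[0,1])),'tool err mm',R.T@(np.array([.427,.0933,.114])-p)*1000)
for n,b in(('top',(200,360,130,270)),('side',(225,340,170,285))):
    f=bot.grab_frame(n);w=cloud(f);np.savez(n+'2.npz',**f)
    print(n);blobs(w,b,.06,.095);print('-');blobs(w,b,.024,.055)
cv2.imwrite('pics/c2.png',cv2.resize(np.hstack([np.load(n+'2.npz')['image'][130:310,180:380,::-1] for n in('top','side')]),None,fx=2,fy=2))
E
```

```text
clock: 8.57
ee_pos: [0.4271, 0.0937, 0.1746]
ee_rot: [[-0.178, 0.984, 0.0], [0.984, 0.178, 0.0], [-0.0, 0.0, -1.0]]
wrist_force: [-0.2, 0.2, -0.5]
gripper_width: 0.501
finger_force: 0.0
yaw 10.227525877273083 tool err mm [-0.36728572 -0.24205932 60.56719415]
top
px [241 196] 328 rect c 502.0 71.2 size 36.2 30.4 long ang -78.3 z 0.0711 mean [502.3  69.7]
px [324 218] 268 rect c 462.7 -73.7 size 30.0 24.4 long ang -12.3 z 0.0803 mean [462.  -73.2]
-
px [245 200] 278 rect c 501.7 71.3 size 60.2 39.9 long ang 12.2 z 0.0362 mean [501.2  65.4]
px [295 215] 427 rect c 473.1 -25.3 size 70.1 19.6 long ang -11.9 z 0.0381 mean [472.5 -25. ]
px [329 223] 713 rect c 460.6 -84.0 size 70.2 48.4 long ang -12.1 z 0.0407 mean [457.3 -87. ]
side
px [245 184] 132 rect c 427.4 91.8 size 29.3 18.2 long ang 11.4 z 0.0697 mean [427.5  89.1]
px [281 190] 239 rect c 502.5 69.7 size 38.6 30.4 long ang -77.3 z 0.0706 mean [502.6  64.8]
px [263 238] 308 rect c 463.7 -75.6 size 29.9 25.8 long ang -10.9 z 0.0769 mean [463.6 -80.9]
-
px [253 176] 81 rect c 439.8 180.6 size 63.6 37.2 long ang 0.3 z 0.0269 mean [440.3 176.1]
px [288 179] 65 rect c 521.3 160.8 size 30.4 19.4 long ang 67.3 z 0.028 mean [520.7 159. ]
px [247 197] 289 rect c 429.3 92.6 size 56.4 25.1 long ang 11.5 z 0.0372 mean [430.4  87. ]
px [281 204] 419 rect c 502.5 70.9 size 60.7 43.9 long ang 11.8 z 0.0374 mean [501.4  59.2]
px [274 234] 258 rect c 474.1 -25.9 size 70.3 21.8 long ang -13.1 z 0.0378 mean [484.2 -29.7]
px [262 258] 849 rect c 462.2 -84.4 size 69.6 52.2 long ang -12.6 z 0.0403 mean [461.8 -94.3]
```

View pics/c2.png

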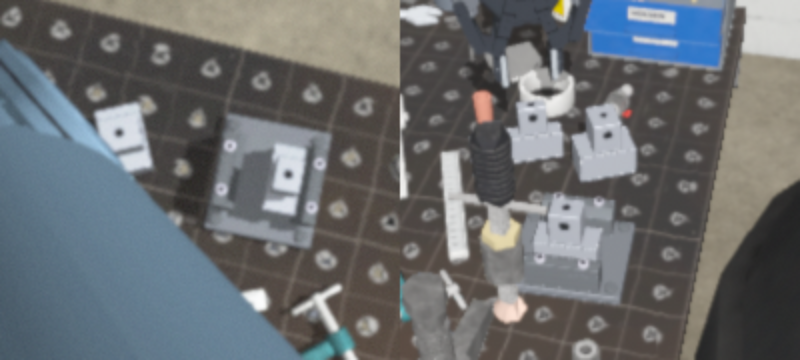

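The 28 is seated in the gap against the right jaw (crop left, (287,178)), and the open fingers straddle the 20's tab. Grasping the 20 now.

```bash
python3 -m handwheel '[[[0,0,20],[0,0,0]],[[0,0,20],[0,0,0]],[[0,0,17],[0,0,0]],[[0,0,3],[0,0,0]],[[0,0,0],[0,0,0]]]' && python3 -m handwheel '[[[0,0,0],[0,0,0]],[[0,0,0],[0,0,0]],[[0,0,0],[0,0,0]],[[0,0,0],[0,0,0]],[[0,0,0],[0,0,0]],[[0,0,0],[0,0,0]]]' 0 60
```

```text
clock: 9.3
ee_pos: [0.427, 0.0938, 0.1142]
ee_rot: [[-0.18, 0.984, 0.0], [0.984, 0.18, 0.0], [-0.0, 0.0, -1.0]]
wrist_force: [0.6, 0.1, 0.1]
gripper_width: 0.501
finger_force: 0.0
clock: 10.05
ee_pos: [0.4273, 0.0938, 0.1146]
ee_rot: [[-0.18, 0.984, 0.001], [0.984, 0.18, 0.0], [-0.0, 0.001, -1.0]]
wrist_force: [-0.3, -0.8, 6.8]
gripper_width: 0.339
finger_force: 59.9
```

```bash
python3 -m handwheel '[[[0,0,-30],[0,0,0]],[[0,0,-50],[0,0,0]],[[0,0,-30],[0,0,0]],[[0,0,0],[0,0,0.13]],[[0,0,0],[0,0,0.13]],[[0,0,0],[0,0,0.13]],[[-43,23,0],[0,0,0]],[[-43,23,0],[0,0,0]],[[-43,23,0],[0,0,0]],[[0,0,0],[0,0,0]],[[0,0,0],[0,0,0]]]'
python3 - <<'E'
from workcell import bot
from h import *
o=bot.get_obs()
p=o['ee_pos'];R=np.array(o['ee_rot']);print('yaw',np.degrees(np.arctan2(R[1,1],R[0,1])),'tool err mm',R.T@(np.array([.4683,-.047,.1246])-p)*1000)
f=bot.grab_frame('side');w=cloud(f);blobs(w,(225,340,100,285),.11,.185)
cv2.imwrite('pics/c3.png',cv2.resize(f['image'][100:290,180:380,::-1],None,fx=3,fy=3))
E
```

```text
clock: 11.42
ee_pos: [0.4672, -0.0466, 0.2238]
ee_rot: [[0.208, 0.978, -0.0], [0.978, -0.208, 0.0], [0.0, -0.001, -1.0]]
wrist_force: [-0.2, 0.5, -0.9]
gripper_width: 0.34
finger_force: 59.9
yaw -11.985044276932667 tool err mm [-0.230916    1.2570052  99.21850068]
px [313 111] 1259 rect c 589.2 305.9 size 127.9 117.4 long ang -10.5 z 0.1399 mean [583.6 265.3]
px [263 196] 1183 rect c 466.8 -49.1 size 60.5 22.3 long ang -11.5 z 0.1511 mean [467.4 -54.6]
px [233 268] 452 rect c 423.4 -214.4 size 25.7 21.9 long ang 7.4 z 0.1534 mean [ 423.5 -218.2]
```

View pics/c3.png

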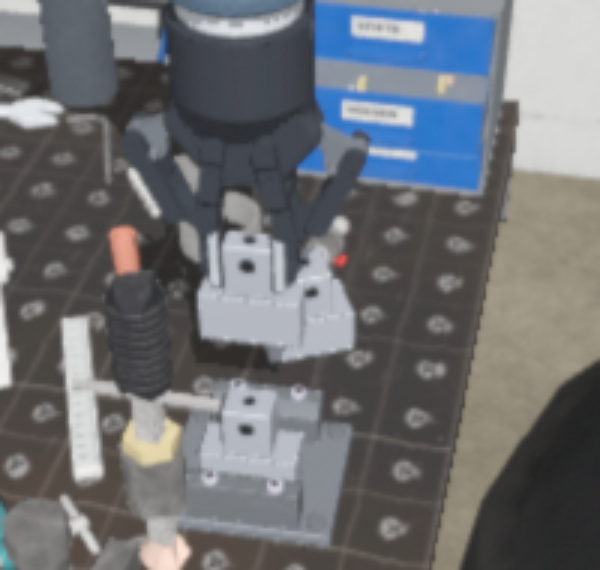

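The 20 is held level above the gap (crop (250,310)), behind the seated 28's tab at (245,420). Lowering it in steps.

```bash
python3 -m handwheel '[[[0,1,30],[0,0,0]],[[0,0,20],[0,0,0]],[[0,0,12],[0,0,0]],[[0,0,5],[0,0,0]],[[0,0,0],[0,0,0]]]'; python3 -m handwheel '[[[0,0,6],[0,0,0]],[[0,0,6],[0,0,0]],[[0,0,6],[0,0,0]],[[0,0,5],[0,0,0]],[[0,0,4],[0,0,0]],[[0,0,4],[0,0,0]],[[0,0,0],[0,0,0]],[[0,0,0],[0,0,0]]]'
```

```text
clock: 12.1
ee_pos: [0.4687, -0.0467, 0.1571]
ee_rot: [[0.207, 0.978, 0.0], [0.978, -0.207, 0.0], [0.0, 0.0, -1.0]]
wrist_force: [0.0, 0.1, -1.7]
gripper_width: 0.34
finger_force: 60.0
clock: 13.1
ee_pos: [0.4686, -0.0471, 0.1259]
ee_rot: [[0.207, 0.978, 0.0], [0.978, -0.207, 0.0], [0.0, 0.0, -1.0]]
wrist_force: [0.0, -1.0, -1.6]
gripper_width: 0.34
finger_force: 60.0
```

Nothing resisted on the way in. One more millimetre down, then release and lift clear.

```bash
python3 -m handwheel '[[[0,0,1.5],[0,0,0]],[[0,0,0],[0,0,0]]]'; python3 -m handwheel '[[[0,0,0],[0,0,0]],[[0,0,0],[0,0,0]],[[0,0,0],[0,0,0]],[[0,0,0],[0,0,0]],[[0,0,-20],[0,0,0]],[[0,0,-40],[0,0,0]],[[0,0,-60],[0,0,0]],[[0,-50,-30],[0,0,0]],[[50,-20,0],[0,0,0]],[[55,0,0],[0,0,0]],[[55,0,0],[0,0,0]],[[55,0,0],[0,0,0]],[[0,0,0],[0,0,0]],[[0,0,0],[0,0,0]]]' 50
python3 - <<'E'
from workcell import bot
from h import *
for n,b in(('top',(200,360,130,270)),('side',(225,340,150,285))):
    f=bot.grab_frame(n);w=cloud(f);np.savez(n+'4.npz',**f)
    print(n);blobs(w,b,.06,.095)
cv2.imwrite('pics/c4.png',cv2.resize(np.hstack([np.load(n+'4.npz')['image'][130:310,180:380,::-1] for n in('top','side')]),None,fx=2,fy=2))
E
```

```text
clock: 13.35
ee_pos: [0.4688, -0.0471, 0.1247]
ee_rot: [[0.207, 0.978, 0.001], [0.978, -0.207, -0.0], [-0.0, 0.001, -1.0]]
wrist_force: [-1.0, 0.7, 2.9]
gripper_width: 0.344
finger_force: 60.2
clock: 15.1
ee_pos: [0.4443, 0.1771, 0.274]
ee_rot: [[0.207, 0.978, -0.001], [0.978, -0.207, -0.001], [-0.001, -0.001, -1.0]]
wrist_force: [-0.6, -0.7, 0.1]
gripper_width: 0.502
finger_force: 0.0
top
px [240 197] 370 rect c 501.9 71.5 size 37.0 30.8 long ang -78.2 z 0.0709 mean [500.9  71.1]
px [308 215] 176 rect c 467.8 -47.0 size 29.6 16.9 long ang -11.7 z 0.0802 mean [467.  -46.6]
px [324 218] 268 rect c 462.6 -73.7 size 30.2 24.5 long ang -10.9 z 0.0803 mean [462.  -73.3]
side
px [331 151] 37 rect c 620.4 217.4 size 47.0 11.8 long ang -2.9 z 0.0629 mean [624.4 217.2]
px [281 190] 232 rect c 502.4 69.3 size 37.1 30.2 long ang -77.6 z 0.0709 mean [502.5  65. ]
px [264 234] 462 rect c 465.8 -63.9 size 49.7 30.1 long ang 79.0 z 0.0781 mean [465.7 -70.5]
```

View pics/c4.png

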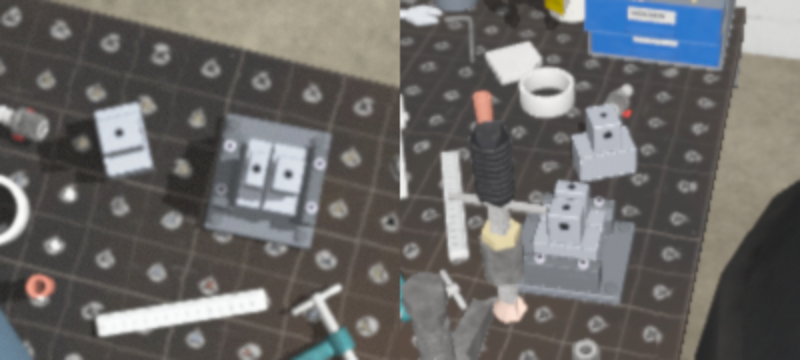

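Both packers stand seated in the gap, with tab tops at 80 mm, parallel to the jaws at (257,170) and (288,172). The 40 at (123,138) hasn't moved, so I'm handing in.

```bash
python3 -c "
from workcell import bot;print(bot.hand_in())"
```

```text
the job is handed in; nothing more can be done
None
```

The 28 mm and 20 mm packers are seated upright side by side in the jig gap, the 40 mm packer is where it stood, and I handed the job in at about 15 s; no verdict came back.

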